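Clamp up the slatted coaster in the ratchet clamp

ROBOT

A 7-joint arm with a two-finger parallel gripper is mounted at the origin on the work surface. World frame = base frame: x ahead of the robot, y to its left, z up, the work surface at z = 0. Lengths are in mm, angles in rad, forces in N, time in s.
With the tool pointing down it reaches from about 400 to 900 mm from the base axis. Payload 5.6 kg.
Tool frame: the origin (TCP) lies between the finger pads; the fingertips stand 8 mm ahead of it and the grasp point (between the pads) lies 11 mm behind it; z points along the fingers, y is the line along which they close (so a half turn about z gives the same grasp; the last joint's range is limited). The gripper opens to 92 mm and grips with 3 to 60 N. Pads are 20 mm wide; open, the fingers measure 128 mm over their backs; the gripper's body (75 mm by 189 mm) begins 69 mm behind the grasp point.
Start: joints at [1.246, 0.468, -0.012, 1.603, 0.006, 1.071, -0.056], TCP at [180.713, -624.381, 222.592] pointing down, gripper open.
Joint ranges: [-2.53, 2.53], [-0.31, 2.02], [-1.57, 1.55], [0.28, 2.44], [-1.29, 4.43], [0.15, 1.84], [-2.92, 2.92]. Speed limits (rad/s): [2.57, 2.57, 3.14, 3.14, 3.14, 3.14, 3.14].

INTERFACE

Orientations are given as a rotation vector (axis times angle).
In Python, from cell import robot, grip, kinematics, readout, read_camera, camera_info, ticket, spot_in, mark_of gives the robot as it stands. Calls block until the motion is done:
- robot.movep(position, orientation): joint-space move of the TCP to a pose.
- robot.servo_line(position, feed=150, rotation=None): straight line of the TCP; rotation=None keeps the orientation; feed is the mean speed in mm/s.
- robot.goto_joints(angles): joint-space move.
- grip(opening, newtons=None): opening from 0.0 (shut) to 1.0 (fully open); newtons is the grip in N (None keeps the last); returns when the fingers have stopped.
- robot.hold(seconds).
- kinematics.ik(position, orientation): joint angles nearest the present ones, or None.
- readout.observe(): the state.
- read_camera(name): name is "scene" or "top" or "wrist"; returns (picture, depth): 384x512x3 uint8, red, green, blue; 384x512 float32, mm along the optical axis (not along the pixel's ray), 0 where there is no reading.
- camera_info(name): a dict with "camera_matrix" (3x3 intrinsics, pixels), "k1" (the pictures are not rectified: a ray, as slopes to the right and down, at radius r is drawn at 1 + k1 r^2 times it, then the intrinsics apply), "R" (3x3) and "t" (3): a world point X has camera coordinates R X + t. Camera axes: x right, y down, z forward; pixel columns grow to the right and rows downward; lengths in mm; the calibration is good to about 2 mm. A picture is of the moment at which its call begins: read the wrist's pose just before it. camera_info takes no time and is no camera call; for the wrist camera it gives the pose at the moment of the call.
A pose or a line that the arm cannot do raises robot.IKError and nothing moves.
- ticket.job_done(): hands the job in; it is judged then, once.
Trained networks look in the newest picture that a camera, given by its name, has taken for a name from the list of things; names that differ only in an ending like _2 or _b are one class to them, and where a whole thing is asked for, a point or a joint stands for the part that bears it (a point fixed in the world has none). Each returns a list of dicts, best first, with "p" (0 to 1); they miss things now and then, are a little off and sometimes report something else, mostly with a low value. They report only what shows in the picture. A call takes as long as a camera call.
- spot_in(camera, query): "xy" ([column, row] in pixels, amid what is visible of it).
- mark_of(camera, query): "xy" ([column, row] in pixels: a listed point, or the origin of a listed thing).
The state is a dict: "t": time; "joints": joint angles; "joint_velocities": joint speeds; "joint_torque": joint torques, N m; "tcp_pos": TCP position; "tcp_rot": TCP orientation; "contact_force": force on the tool from outside, world axes, zero at the start; "wrist_torque": the same for the moment, N m; "grip_width": opening from 0.0 (shut) to 1.0 (fully open); "grip_force": force on a finger pad.
Only numpy, scipy, OpenCV 4.12 (cv2) and the standard library are available. Lean on these libraries where they do the work, as an engineer would, in place of code of your own. Each camera call takes 0.05 s, during which the arm holds its last target. There are 200 camera calls.

TASK

The slatted wooden coaster has come apart: clamp its slats together again in the ratchet clamp. First flip the ratchet's thumb lever over to loosen and, before turning anything, check it by swinging the crank handle well over in the tightening direction and feeling it free-wheel with the jaw standing still; then pump the handle until the jaw is fully open and lay every slat that is there flat on the middle of the clamp bed, crosswise and side by side. Only then flip the lever back to tighten and pump until the spring pad presses the row together gently, pushed in about 6 mm; leave the lever on tighten and everything else on the cabinet where it is.

Things in the scene. Friction and masses are not known exactly. Their poses are not given: they have to be found in the camera images.
- clamp: Small ratchet clamp fixed to the cabinet top. Origin: at cabinet-top height under the bed's middle. Its y axis is the clamping direction. Wooden fence at the -y end: face at y = -0.100 m looking to +y, top 30 mm above the cabinet. Flat aluminium bed without side rails, 90 mm wide in x, top 12 mm above the cabinet. At the +y end a grey gear block carries the ratchet head.
- head_top (a point): Centre of the top of the ratchet head, a steel disc of 72 mm, 68 mm above the cabinet, at clamp x = 0, y = +0.120. Handle and lever turn about the upright axis through this point.
- jaw (a joint): Slide of the moving jaw along clamp +y, m, -0.045 to 0.055; larger is more open. Clear distance from fence to relaxed pad = 0.085 m + this. Starts at -0.025 to 0. It counts as fully open from 0.040 on; hard stop at 0.055, so stop pumping at about 0.046. It moves 20 mm per rad driven, holds itself by friction (16 N) and takes about 5 N at the knob.
- jaw_top (a point): Middle of the jaw's top, 39 mm above the cabinet; the jaw is a grey block 70 mm in x, 20 mm in y.
- pad (a joint): How far the spring pad on the jaw's front is pushed back, m: 0 = relaxed, stop at 0.018. Spring 1.2 N/mm, so it reads the clamping force: 0.003 to 0.010 is gentle and snug, above 0.013 the slats are crushed.
- pad_face (a point): Centre of the pad's wooden face (66 mm wide, 18 mm high, 23 mm above the cabinet), looking to clamp -y, towards the fence.
- handle (a joint): Crank handle angle, rad, counter-clockwise from above positive, -0.85 to 0.85; 0 = pointing along clamp +y, away from the jaw. Clockwise (falling) tightens, counter-clockwise loosens. Stays where left. Teeth every 0.26 rad: up to that is lost at each driving stroke's start; the other way it free-wheels at about 1 N at the knob. Beyond -0.40 it is well over in the tightening direction.
- knob_top (a point): Centre of the top of the crank knob: upright black cylinder 22 mm in diameter, 34 mm high, top 99 mm above the cabinet, 100 mm from the ratchet axis, on the end of the flat steel handle bar (its top 62 mm above the cabinet). The knob spins freely, so it can be gripped firmly and led round the arc without turning the gripper.
- lever (a joint): Direction lever on the ratchet head, rad, relative to the handle, same axis: 0 (start) = tighten (clockwise strokes shut the jaw), -1.0 = loosen (counter-clockwise strokes open it); between, it drives neither way. Push it fully over (below -0.85, or back above -0.15). Stays where left, about 1.5 N. From the axis the nib stands at yaw = clamp yaw + handle - pi/2 + 0.5 + lever.
- nib_top (a point): Centre of the top of the lever's nib: upright steel pin 10 mm in diameter, 30 mm from the ratchet axis, top 94 mm above the cabinet, standing free for 20 mm above the lever's flat arm. Pinch it or push it sideways along its arc.
- slat0: Plain beech slat of the coaster, 60 x 22 x 12 mm (x, y, z), 12 g; origin at the centre of its underside, x along its length. Three to five like it lie flat right of the clamp. In the clamp its length lies along clamp x, centred on the bed within 15 mm, long sides facing fence, neighbour or pad. It can be gripped over its ends (60 mm), which leaves neighbours 3 mm away untouched.
- slat1: Plain beech slat of the coaster, 60 x 22 x 12 mm (x, y, z), 12 g; origin at the centre of its underside, x along its length. Three to five like it lie flat right of the clamp. In the clamp its length lies along clamp x, centred on the bed within 15 mm, long sides facing fence, neighbour or pad. It can be gripped over its ends (60 mm), which leaves neighbours 3 mm away untouched.
- slat2: Plain beech slat of the coaster, 60 x 22 x 12 mm (x, y, z), 12 g; origin at the centre of its underside, x along its length. Three to five like it lie flat right of the clamp. In the clamp its length lies along clamp x, centred on the bed within 15 mm, long sides facing fence, neighbour or pad. It can be gripped over its ends (60 mm), which leaves neighbours 3 mm away untouched.
- slat3: Plain beech slat of the coaster, 60 x 22 x 12 mm (x, y, z), 12 g; origin at the centre of its underside, x along its length. Three to five like it lie flat right of the clamp. In the clamp its length lies along clamp x, centred on the bed within 15 mm, long sides facing fence, neighbour or pad. It can be gripped over its ends (60 mm), which leaves neighbours 3 mm away untouched.
- slat4: Plain beech slat of the coaster, 60 x 22 x 12 mm (x, y, z), 12 g; origin at the centre of its underside, x along its length. Three to five like it lie flat right of the clamp. In the clamp its length lies along clamp x, centred on the bed within 15 mm, long sides facing fence, neighbour or pad. It can be gripped over its ends (60 mm), which leaves neighbours 3 mm away untouched.
- keybowl: Bystander: teal glazed bowl, 120 mm wide, 45 mm high, origin under its centre.
- carkey: Bystander: chrome car key, 75 mm long, 12 mm high.
- earbuds: Bystander: black silicone earbud case, 48 x 62 x 23 mm.
- pot: Bystander: small white ceramic pot, 72 mm wide, 70 mm high, origin under its centre.

How it is judged:
By the outcome, as a careful person would: the job done as asked, in the order asked, and still so for the second after the job is handed in, with the robot touching nothing.
Of slat0, slat1, slat2, slat3, slat4 only 3 to 5 are there at a start; the rules pass over those that are not, and their reading is None.
At some moment in a run one of slat0, slat1, slat2, slat3, slat4 may be knocked a few centimetres aside while the robot is not near it.
Once in a run the grip may slacken for a moment while it holds something.
It also fails if it takes over 210 s, if anything falls off the work surface, if the arm or the gripper's body presses on something with over 40 N, if the wrist force passes 120 N, or if a joint passes its speed limit or range.

## Working session

There is one attempt and no reset: what is moved stays moved. The work goes in short steps, each a Python script; the robot and the scene stay as the last script left them, time stands still between calls to the robot, and variables do not carry over. Pictures are saved under pics/ and viewed, at most 14 in all, crops included, and the job is handed in when it is done.

```bash
ls; mkdir -p pics
cat > h.py <<'E'
import numpy as np, cv2
from cell import robot, grip, kinematics, readout, read_camera, camera_info, ticket, spot_in, mark_of
from scipy.spatial.transform import Rotation as Ro
def ray(info,xy):
    K=np.array(info["camera_matrix"],float)
    p=cv2.undistortPoints(np.array([[xy]],float),K,np.array([info["k1"],0,0,0.])) [0,0]
    # model: drawn = ray*(1+k1 r^2), same as OpenCV k1
    R=np.array(info["R"]);t=np.array(info["t"]).ravel()
    return -R.T@t, R.T@np.array([p[0],p[1],1.])
def atz(info,xy,z):
    o,d=ray(info,xy); return o+d*(z-o[2])/d[2]
def proj(info,X):
    K=np.array(info["camera_matrix"],float);R=np.array(info["R"]);t=np.array(info["t"]).ravel()
    p,_=cv2.projectPoints(np.array([X],float),cv2.Rodrigues(R)[0],t,K,np.array([info["k1"],0,0,0.]));return p[0,0]
def save(name,pic): cv2.imwrite(f"pics/{name}.png",cv2.cvtColor(pic,cv2.COLOR_RGB2BGR))
def down(yaw):
    # tool z down, tool y (closing line) at world angle yaw
    y=np.array([np.cos(yaw),np.sin(yaw),0]);z=np.array([0,0,-1.]);x=np.cross(y,z)
    return Ro.from_matrix(np.c_[x,y,z]).as_rotvec()
E
python3 - <<'E'
from h import *
s=readout.observe();print(s)
print(Ro.from_rotvec(s['tcp_rot']).as_matrix().round(2))
ims=[]
for c in("scene","top","wrist"):
    i=camera_info(c);p,d=read_camera(c);save(c+"0",p)
    C=-np.array(i["R"]).T@np.array(i["t"]).ravel();print(c,C.round(),np.array(i["camera_matrix"])[0,0])
    for q,z in(("clamp",0),("head_top",68),("jaw_top",39),("pad_face",23),("knob_top",99),("nib_top",94),("slat0",0),("keybowl",0),("carkey",0),("earbuds",0),("pot",0)):
        for r in mark_of(c,q)[:6]:
            if r["p"]>.25: print(q,round(r["p"],2),np.round(r["xy"]),atz(i,r["xy"],z).round(1)[:2])
E
```

```text
cell.py
pics
{'t': 0.0, 'joints': array([ 1.2460101 ,  0.46838339, -0.01158116,  1.60359221,  0.00599271,
        1.07136469, -0.0562964 ]), 'joint_velocities': array([-0.00123218, -0.00038526, -0.00053955, -0.00110976,  0.00018167,
        0.00059109,  0.00049704]), 'joint_torque': array([ 7.42456050e-04, -5.20567560e+01, -1.19900506e-02, -2.43751824e+01,
       -5.66385209e-02,  1.72014046e-02,  1.59388751e-04]), 'tcp_pos': array([ 180.51898536, -623.86337025,  221.64927885]), 'tcp_rot': array([-3.10882292e+00, -4.40801059e-01,  5.69365930e-04]), 'contact_force': array([ 0.52791087,  0.98934679, -0.24809321]), 'wrist_torque': array([-0.0451778 ,  0.02634143,  0.016648  ]), 'grip_force': 0.0, 'grip_width': 1.001316934187901}
[[ 0.96  0.28 -0.  ]
 [ 0.28 -0.96  0.  ]
 [-0.   -0.   -1.  ]]
scene [1030. -373.  897.] 363.5530463255819
clamp 0.9 [270. 187.] [545.5  11.2]
head_top 0.71 [300. 146.] [515.  144.7]
head_top 0.3 [184. 254.] [ 623.8 -307. ]
jaw_top 0.97 [275. 178.] [550.1  26.6]
jaw_top 0.49 [346. 211.] [752.4 121.1]
jaw_top 0.34 [181. 202.] [ 466.9 -236. ]
pad_face 0.71 [266. 
[... 540 characters left out ...]
. 901.] 362.95860181900935
clamp 0.83 [234. 214.] [541.9  23.4]
head_top 0.63 [182. 224.] [517.4 136.8]
head_top 0.51 [289. 142.] [ 705.6 -109.8]
jaw_top 0.73 [393. 248.] [ 456.7 -352.6]
jaw_top 0.64 [337. 196.] [ 580.8 -223.5]
jaw_top 0.63 [230. 216.] [535.1  30.8]
pad_face 0.7 [248. 211.] [548.  -12.7]
knob_top 0.57 [136. 240.] [482.7 232.3]
slat0 0.79 [363. 189.] [ 600.8 -296.3]
slat0 0.61 [338. 255.] [ 438.9 -230. ]
slat0 0.59 [394. 249.] [ 451.8 -369.5]
slat0 0.58 [359. 247.] [ 458.1 -282.4]
slat0 0.55 [337. 199.] [ 577.1 -232.1]
keybowl 0.86 [245. 130.] [754.4  -4.9]
carkey 0.78 [288. 146.] [ 710.3 -112.5]
earbuds 0.8 [192. 140.] [730.  131.2]
wrist [ 246. -604.  385.] 307.951103577926
```

```bash
python3 -c "
import cv2,numpy as np
p=cv2.imread('pics/top0.png');cv2.imwrite('pics/t0c.png',cv2.resize(p[100:290,110:430],None,fx=2.5,fy=2.5))"
```

```text
(no output)
```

View pics/t0c.png

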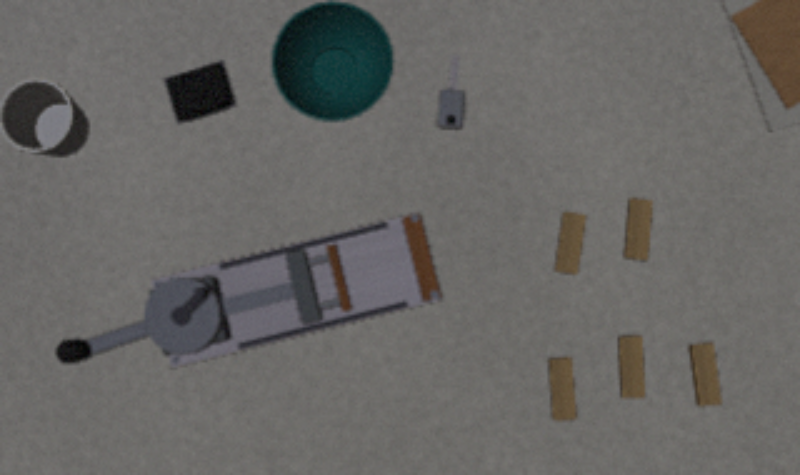

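View pics/scene0.png

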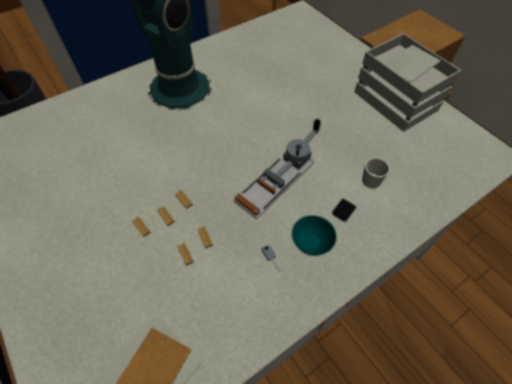

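The top view shows five slats, at crop (570,242), (640,230), (563,388), (631,366) and (705,373). The clamp runs from its fence at (421,258) to its head at (185,315), with the knob at (73,350). Next I'll take a close look with the wrist camera.

```bash
cat >> h.py <<'E'
def marks(c,qs,i=None):
    i=i or camera_info(c)
    for q,z in qs:
        for r in mark_of(c,q)[:5]:
            if r["p"]>.25: print(q,round(r["p"],2),np.round(r["xy"]),atz(i,r["xy"],z).round(1)[:2])
CQ=(("clamp",0),("head_top",68),("jaw_top",39),("pad_face",23),("knob_top",99),("nib_top",94))
E
python3 - <<'E'
from h import *
yaw=np.radians(12.7);cx=np.array([np.cos(yaw),np.sin(yaw)]);cy=np.array([-cx[1],cx[0]])
i=camera_info("wrist");print("axis",Ro.from_rotvec(readout.observe()['tcp_rot']).as_matrix().T@np.array(i["R"])[2])
P=np.array([530,80])-69*cy
robot.movep([*P,300],down(yaw))
i=camera_info("wrist");p,d=read_camera("wrist");save("w1",p);np.save("w1d.npy",d)
marks("wrist",CQ,i);s=readout.observe();print(s['joints'].round(2),s['t'])
E
```

```text
axis [-2.46045737e-01 -6.50005228e-04  9.69258001e-01]
clamp 0.72 [250. 157.] [543.8  19.2]
clamp 0.63 [336. 260.] [ 718.1 -116.4]
head_top 0.77 [245.  61.] [511.  137.8]
jaw_top 0.72 [248. 151.] [537.7  30.8]
pad_face 0.73 [249. 178.] [548.2  -8.1]
nib_top 0.86 [260.  80.] [532.3 117.9]
[ 0.53  0.31 -0.75  1.73  0.23  1.18 -0.06] 4.7583
```

View pics/w1.png

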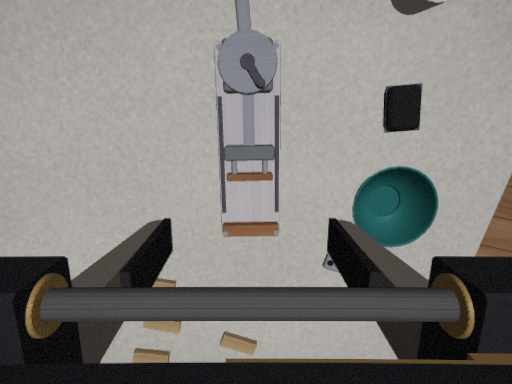

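The wrist view shows the head disc at (248,61), the nib at (260,82), the jaw at (249,152), the pad at (249,177) and the fence's front edge at row 223. Next I'll take a view centred further along, so the knob shows too.

Run:
```python
from h import *
i=camera_info("wrist")
for a,z in(((223,223),30),((278,222),30),((223,235),30),((278,235),30),((216,45),12),((280,42),12),((222,222),12),((279,222),12)): print(a,z,atz(i,a,z).round(1))
g=cv2.cvtColor(cv2.imread("pics/w1.png"),cv2.COLOR_BGR2GRAY)
c=cv2.HoughCircles(g,cv2.HOUGH_GRADIENT,1,50,param1=80,param2=15,minRadius=22,maxRadius=36);print(c)
if c is not None: print(atz(i,c[0,0,:2],68))
yaw=np.radians(12.7);cy=np.array([-np.sin(yaw),np.cos(yaw)])
robot.movep([*(np.array([513,170])-30*cy),300],down(yaw))
i=camera_info("wrist");p,d=read_camera("wrist");save("w2",p)
marks("wrist",CQ,i)
g=cv2.cvtColor(p,cv2.COLOR_RGB2GRAY)
c=cv2.HoughCircles(g,cv2.HOUGH_GRADIENT,1,50,param1=80,param2=15,minRadius=22,maxRadius=40);print(c)
if c is not None: print(atz(i,c[0,0,:2],68))
```

```text
(223, 223) 30 [524.8 -81.1  30. ]
(278, 222) 30 [604.2 -61.7  30. ]
(223, 235) 30 [528.5 -99.8  30. ]
(278, 235) 30 [609.1 -81.7  30. ]
(216, 45) 12 [465.4 158.1  12. ]
(280, 42) 12 [548.3 180.4  12. ]
(222, 222) 12 [522.7 -86.6  12. ]
(279, 222) 12 [608.8 -67.2  12. ]
[[[248.5  60.5  32.1]
  [403.5 201.5  34.3]
  [ 60.5 314.5  29.9]]]
[514.30301876 140.42430616  68.        ]
clamp 0.62 [246. 237.] [539.8  20.6]
head_top 0.78 [242. 170.] [509.7 138.7]
head_top 0.38 [161. 353.] [ 449.6 -162.6]
jaw_top 0.91 [244. 240.] [535.1  32.2]
pad_face 0.61 [247. 263.] [549.1 -12.1]
knob_top 0.58 [238.  90.] [485.  232.4]
nib_top 0.84 [258. 195.] [534.9 116.6]
nib_top 0.41 [385. 199.] [689. 146.]
[[[244.5 170.5  27.2]
  [427.5  87.5  25.7]
  [ 65.5 307.5  38.2]
  [248.5 282.5  34.9]
  [433.5 307.5  38.3]
  [246.5 227.5  28.3]
  [342.5 336.5  29.3]]]
[512.48445304 138.5216351   68.        ]
```

View pics/w2.png

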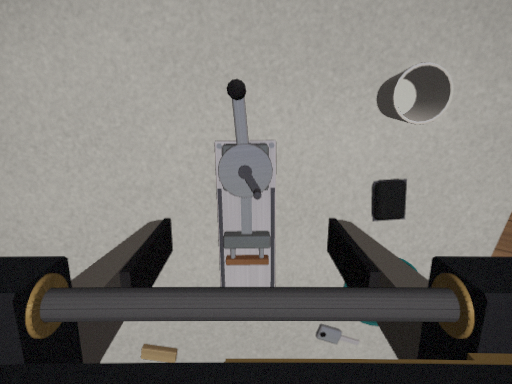

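```bash
cat >> h.py <<'E'
YAW=np.radians(13.5);CX=np.array([np.cos(YAW),np.sin(YAW)]);CY=np.array([-CX[1],CX[0]])
O=np.array([541.3,23.5]);H=O+120*CY;OR=down(YAW)
def pol(r,a): return H+r*np.array([np.cos(a),np.sin(a)])
def nib(h,l): return pol(30,YAW+h-np.pi/2+.5+l)
def knob(h): return pol(100,YAW+np.pi/2+h)
def obs(tag=""):
    s=readout.observe();print(tag,round(s['t'],1),s['tcp_pos'].round(1),s['contact_force'].round(1),round(float(s['grip_width'])*92,1),round(float(s['grip_force']),1));return s
def arc(f,a,b,z,feed=60,step=.12):
    for v in np.linspace(a,b,max(2,int(abs(b-a)/step)+1))[1:]: robot.servo_line([*f(v),z],feed=feed)
E
python3 - <<'E'
from h import *
h=0.03
grip(.45,8); n=nib(h,0)
robot.movep([*n,140],OR); robot.servo_line([*n,86],feed=80); obs("down")
grip(0,8); obs("pinched")
arc(lambda l:nib(h,l),0,-1.03,86,feed=40); obs("flipped")
grip(.45); robot.servo_line([*nib(h,-1.03),140]); 
robot.movep([*(np.array([513,170])-30*CY),300],OR)
i=camera_info("wrist");p,d=read_camera("wrist");save("w3",p[60:270,150:350].repeat(3,0).repeat(3,1))
marks("wrist",CQ,i);obs()
E
```

```text
down 8.1 [534.3 118.9  86.1] [ 0.1 -0.8  0.2] 41.2 0.0
pinched 8.6 [534.2 118.5  86.2] [-0.1 -0.2  1.5] 9.5 8.0
flipped 10.6 [505.7 111.4  86.1] [ 3.8 -0.9  1.2] 9.6 8.0
clamp 0.65 [244. 237.] [537.6  19.9]
head_top 0.89 [243. 171.] [510.  136.5]
jaw_top 0.76 [246. 242.] [539.5  29.5]
pad_face 0.82 [248. 263.] [551.2 -11.4]
knob_top 0.74 [245.  88.] [490.1 233.9]
nib_top 0.77 [236. 194.] [507.5 111.3]
 12.8 [519.7 140.6 299.1] [ 0.7 -0.7  0. ] 41.4 0.0
```

View pics/w3.png

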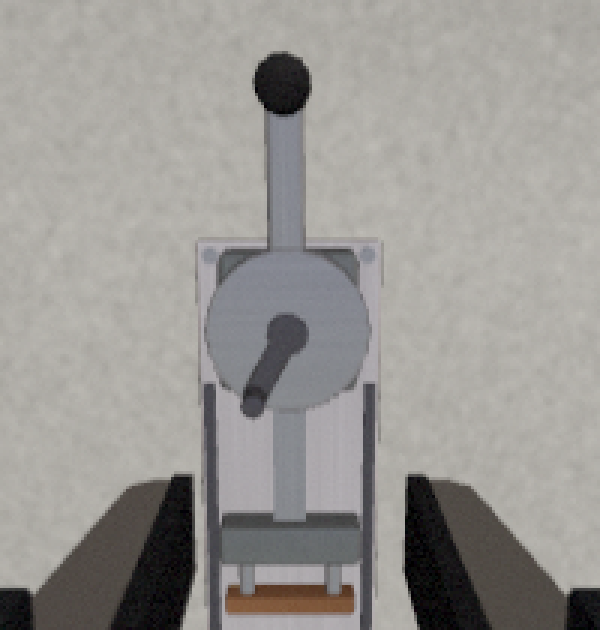

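The lever is now over to loosen: the nib sits at crop (253,405), left of the axis, and the handle points almost straight at +y. Next I'll grip the knob, do the free-wheel check, then pump.

```bash
cat >> h.py <<'E'
def jaw(c="top"):
    i=camera_info(c);read_camera(c);o=[]
    for q,z in(("jaw_top",39),("pad_face",23),("knob_top",99)):
        for r in mark_of(c,q)[:4]:
            X=atz(i,r["xy"],z)[:2]-O
            if q!="knob_top" and abs(X@CX)>20: continue
            if q=="knob_top":
                v=X-120*CY
                if abs(np.hypot(*v)-100)>15: continue
                o.append(("h",round(float(np.arctan2(v@CY,v@CX)-np.pi/2),2)))
            else:o.append((q,round(float(X@CY),1)))
    print(o)
E
python3 - <<'E'
from h import *
h=-0.02;Z=81
jaw()
grip(.5,30);k=knob(h);robot.movep([*k,150],OR);robot.servo_line([*k,Z],feed=100);grip(0,30);obs("grip")
arc(knob,h,-.65,Z);obs("cw");jaw()
arc(knob,-.65,.3,Z);obs("mid ccw");arc(knob,.3,.78,Z);obs("ccw");jaw()
arc(knob,.78,-.78,Z,feed=90);obs("cw");jaw()
E
```

```text
[('jaw_top', 5.0), ('pad_face', -39.6)]
grip 15.4 [491.9 238.   81.3] [-0.8 -1.2  3.6] 21.5 30.0
cw 17.2 [554.5 231.4  81.3] [ 3.  -1.6  3.9] 21.0 30.0
[('jaw_top', 3.0), ('pad_face', -36.6), ('h', -0.66)]
mid ccw 20.0 [461.3 225.8  81.2] [ 2.6 -2.5  6.3] 21.7 30.0
ccw 21.4 [428.  192.7  81.2] [ 4.3 -0.8  4.2] 21.1 30.0
[('jaw_top', 32.0), ('pad_face', -4.8), ('pad_face', 35.5), ('h', 0.8)]
cw 25.3 [564.  226.6  81.2] [0.3 0.5 7.4] 21.3 30.0
[('jaw_top', 30.0), ('pad_face', -5.0), ('h', -0.84)]
```

Run:
```python
from h import *
Z=81
arc(knob,-.78,.76,Z,feed=80);obs("ccw");jaw()
arc(knob,.76,0,Z,feed=90);obs()
grip(.5);robot.servo_line([*knob(0),150])
robot.movep([*(np.array([530,80])-69*CY),300],OR)
jaw("wrist");p,d=read_camera("wrist");save("w4",p[20:260,150:350].repeat(2,0).repeat(2,1));i=camera_info("wrist");marks("wrist",CQ,i)
jaw();obs()
```

```text
ccw 29.2 [428.9 194.1  81.1] [ 4.1 -1.6  6.8] 21.2 30.0
[('jaw_top', 62.5), ('pad_face', 33.7), ('pad_face', 67.6), ('h', 0.77)]
 31.1 [489.7 237.5  81.2] [4.2 0.6 6.7] 21.2 30.0
[('jaw_top', 67.3), ('pad_face', 28.7)]
clamp 0.76 [248. 158.] [540.7  19.1]
clamp 0.35 [382. 203.] [ 7.606e+02 -5.000e-01]
head_top 0.59 [244.  63.] [507.7 138. ]
jaw_top 0.94 [251. 108.] [528.2  90.7]
pad_face 0.92 [250. 140.] [537.5  48. ]
nib_top 0.93 [235.  81.] [504.  113.7]
[]
 34.1 [546.1  12.8 300. ] [-0.2  0.6  0.2] 45.9 0.0
```

View pics/w4.png

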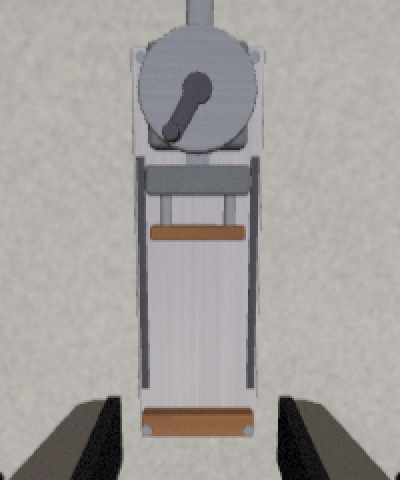

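The jaw is now near the head, with the pad's front edge at crop row 240 (pixel row 140) and the fence's edge at crop row 409 (row 224). Next I'll measure the clear gap.

Run:
```python
from h import *
i=camera_info("wrist")
g=cv2.imread("pics/w4.png")[::2,::2].astype(float)[:, 45:105]   # cols in pixel 195..255
m=g.mean(1);rb=(m[:,2]-m[:,0]); print([(r+20,int(rb[r]),int(m[r,1])) for r in list(range(108,124))+list(range(198,210))])
f=lambda r,z:(atz(i,(249,r),z)[:2]-O)@CY
for r in (139,140,141): print(r,f(r,32))
for r in (223.,224,225): print(r,f(r,30))
for r in (102,103,104,116.5,118): print("jaw",r,f(r,39))
```

```text
[(128, 1, 162), (129, 1, 163), (130, 1, 163), (131, 3, 159), (132, 11, 140), (133, 32, 123), (134, 36, 127), (135, 37, 127), (136, 37, 128), (137, 38, 128), (138, 38, 128), (139, 27, 127), (140, 4, 154), (141, 1, 167), (142, 1, 167), (143, 1, 167), (218, 3, 166), (219, 3, 156), (220, 3, 148), (221, 3, 144), (222, 3, 143), (223, 7, 128), (224, 26, 91), (225, 33, 78), (226, 33, 77), (227, 38, 87), (228, 42, 95), (229, 42, 93)]
139 25.231274193145953
140 23.865817672464164
141 22.498120316895644
223.0 -98.3633284292438
224 -99.93762081042227
225 -101.5144944844915
jaw 102 73.95397376967459
jaw 103 72.68977213599527
jaw 104 71.4234962130122
jaw 116.5 55.41862396796736
jaw 118 53.475902558105176
```

```bash
cat >> h.py <<'E'
def gap(name):
    robot.movep([*(np.array([530,80])-69*CY),300],OR)
    i=camera_info("wrist");p,d=read_camera("wrist");save(name,p)
    m=p[:,195:225].astype(float).mean(1);m2=p[:,272:282].astype(float).mean(1)
    m=p[:,230:270].astype(float).mean(1);rb=m[:,0]-m[:,2]
    return p,i,rb
def rowy(i,r,z): return float((atz(i,(249,r),z)[:2]-O)@CY)
E
python3 - <<'E'
from h import *
Z=81
grip(.5,30);robot.movep([*knob(0),150],OR);robot.servo_line([*knob(0),Z],feed=100);grip(0,30);obs()
arc(knob,0,.45,Z,feed=60);obs("ccw");arc(knob,.45,0,Z,feed=80)
grip(.5);robot.servo_line([*knob(0),150])
p,i,rb=gap("w5");print([(r,int(rb[r])) for r in range(122,146)])
r=max(k for k in range(115,160) if rb[k]>18)+.7
print(r,rowy(i,r,32));jaw("wrist");obs()
E
```

```text
36.7 [490.8 237.8  81.5] [2.8 0.4 0.9] 21.4 30.0
ccw 37.9 [449.5 217.4  81.3] [0.9 0.5 6.9] 21.2 30.0
[(122, -2), (123, -2), (124, 0), (125, 27), (126, 67), (127, 67), (128, 68), (129, 68), (130, 69), (131, 65), (132, 26), (133, 0), (134, -2), (135, -2), (136, -2), (137, -1), (138, -2), (139, -2), (140, -2), (141, -1), (142, -1), (143, -1), (144, -1), (145, -1)]
132.7 35.53908692971386
[('jaw_top', 79.7), ('pad_face', 40.0)]
 41.4 [545.8  14.1 299.5] [-0.6 -0.6  0.2] 45.9 0.0
```

The jaw is fully open: pad at y≈35 to 37 mm, so jaw about 0.050, clear of the stop at 0.055. Next come the slats.

```bash
cat >> h.py <<'E'
def slats(name=None,zt=12,view=None):
    P=np.array([525,-295])-90*CY if view is None else view
    robot.movep([*P,300],OR)
    i=camera_info("wrist");p,d=read_camera("wrist")
    hsv=cv2.cvtColor(p,cv2.COLOR_RGB2HSV)
    m=cv2.inRange(hsv,(10,75,90),(28,255,255));m[238:]=0
    m=cv2.morphologyEx(m,cv2.MORPH_OPEN,np.ones((3,3),np.uint8))
    out=[]
    for c in cv2.findContours(m,cv2.RETR_EXTERNAL,cv2.CHAIN_APPROX_NONE)[0]:
        if cv2.contourArea(c)<150: continue
        W=np.array([atz(i,q,zt)[:2] for q in c[:,0].astype(float)],np.float32)
        (cx,cy),(w,h),a=cv2.minAreaRect(W)
        if w<h: w,h,a=h,w,a+90
        a=(np.radians(a)-YAW+np.pi/2)%np.pi-np.pi/2+YAW
        # centroid of filled area more robust than the rect centre
        out.append((round(float(cx),1),round(float(cy),1),round(float(a),3),round(float(w),1),round(float(h),1)))
    if name: save(name,p)
    return out
E
python3 - <<'E'
from h import *
d=np.load("w1d.npy");print("depth",d[200,214:230].round(),d[200,244:256].round())
for s in slats("s1"):print(s)
i=camera_info("wrist");marks("wrist",[("slat0",0)],i)
E
```

```text
depth [479. 478. 479. 479. 479. 480. 479. 468. 464. 466. 465. 465. 467. 467.
 468. 467.] [467. 468. 467. 466. 467. 466. 468. 467. 467. 467. 468. 468.]
(763.6, -430.7, 0.241, 110.5, 32.8)
(925.3, -361.5, -1.136, 99.6, 42.8)
(451.6, -359.8, 0.099, 58.9, 20.6)
(592.9, -300.3, -0.122, 59.4, 20.7)
(459.5, -289.0, 0.018, 59.2, 21.2)
(580.3, -232.8, -0.177, 59.0, 21.0)
(439.3, -221.1, 0.046, 59.3, 20.9)
slat0 0.89 [190. 134.] [ 450.5 -360.2]
slat0 0.86 [200.  33.] [ 439.  -224.3]
slat0 0.86 [203.  81.] [ 455.3 -284.1]
slat0 0.62 [301.  64.] [ 584.5 -230. ]
slat0 0.6 [294. 114.] [ 592.9 -297.6]
```

View pics/s1.png

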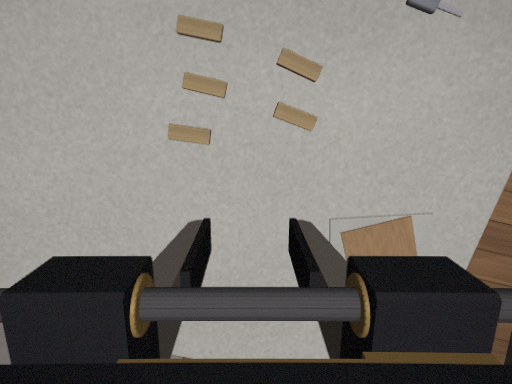

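The view shows all five slats, at pixels (190,134), (204,84), (200,28), (295,116) and (300,64). My segmentation agrees with the network, and the sizes are right. I'll do the first slat as a test.

```bash
cat >> h.py <<'E'
def ylook(k): return -85.6+25.2*k
def place(k):
    S=[s for s in slats() if abs(s[3]-60)<5 and abs(s[4]-22)<4 and s[1]<-120]
    print("seen",len(S)); 
    if not S: return False
    s=max(S,key=lambda s:s[1]);c=np.array(s[:2]);print("pick",s)
    grip(.87,15);robot.movep([*c,60],down(s[2]));robot.servo_line([*c,10.5],feed=80);grip(0,15);a=obs("grip")
    robot.servo_line([*c,75],feed=150);a=obs("lift")
    if abs(a['grip_width']*92-60)>5: print("LOST");return False
    D=O+ylook(k)*CY
    robot.movep([*D,80],OR);a=obs("over")
    if abs(a['grip_width']*92-60)>5: print("LOST at clamp");return False
    robot.servo_line([*D,23],feed=80);a=obs("set")
    grip(.78);robot.servo_line([*D,90],feed=150);return True
E
python3 - <<'E'
from h import *
print(place(0))
for s in slats(zt=24,view=np.array([545,20])-110*CY,name="c1"):
    v=np.array(s[:2])-O;print((v@CX).round(1),(v@CY).round(1),round(s[2]-YAW,3),s[3:])
obs()
E
```

```text
seen 5
pick (439.3, -221.0, 0.049, 59.3, 21.1)
grip 46.3 [ 439.5 -221.2   10.8] [ 0.1 -0.   1.7] 60.1 15.0
lift 46.9 [ 438.8 -221.3   74.7] [-0.7 -0.4  0.2] 60.4 15.0
over 47.7 [560.1 -61.2  78.9] [ 0.3 -1.7 -0.5] 59.7 15.0
set 48.5 [561.3 -59.5  22.6] [0.  0.4 0.2] 59.9 15.0
True
-0.7 -111.7 -0.001 (82.8, 17.3)
347.3 -161.5 -1.376 (137.7, 58.4)
-1.4 -84.8 -0.001 (57.9, 19.5)
-0.5 42.7 -0.002 (65.2, 7.1)
 50.4 [569.6 -87.1 297.6] [-0.3 -0.7  0.1] 71.7 0.0
```

View pics/c1.png

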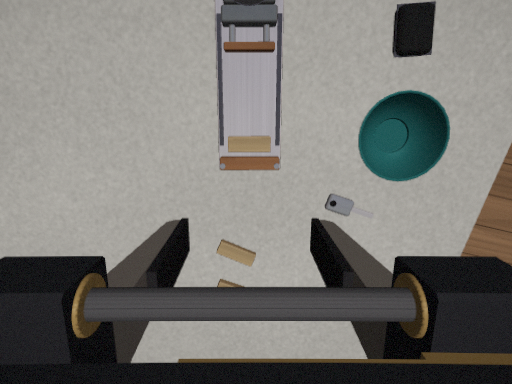

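Slat 1 lies square at pixel (249,144), next to the fence at y≈-85 and x≈-1, as planned. Next, the other four.

Run:
```python
from h import *
for k in(1,2,3,4):
    if not place(k): print("STOP",k);break
for s in slats(zt=24,view=np.array([545,20])-110*CY,name="c2"):
    v=np.array(s[:2])-O;print((v@CX).round(1),(v@CY).round(1),round(s[2]-YAW,3),s[3:])
obs()
```

```text
seen 4
pick (580.3, -232.8, -0.174, 59.0, 20.9)
grip 54.3 [ 580.4 -232.8   10.6] [ 0.4 -0.4  0.3] 59.8 15.0
lift 54.8 [ 579.9 -233.    74.8] [-1.4  0.3 -1. ] 59.7 15.0
over 55.7 [555.7 -37.4  79.5] [-0.5 -1.5 -1. ] 59.9 15.0
set 56.5 [555.4 -35.   22.6] [ 1.5  0.  -0.6] 59.8 15.0
seen 3
pick (459.4, -289.1, 0.018, 59.4, 21.2)
grip 61.6 [ 459.6 -289.3   10.7] [-0.8  0.3  0.7] 60.1 15.0
lift 62.2 [ 458.9 -289.3   74.7] [-0.2  0.3 -0.4] 60.1 15.0
over 63.3 [549.2 -12.5  79.4] [-0.2 -0.5 -0.4] 59.6 15.0
set 64.2 [549.5 -10.4  22.6] [-0.   0.1  0.4] 59.9 15.0
seen 2
pick (593.1, -300.3, -0.118, 59.3, 20.7)
grip 69.3 [ 593.2 -300.4   10.7] [ 0.4 -0.3  0.3] 59.8 15.0
lift 69.9 [ 592.7 -300.5   74.8] [ 0. -0. -0.] 60.2 15.0
over 71.1 [544.3  11.8  79.7] [-0.5  0.4  0.4] 59.5 15.0
set 72.0 [543.6  14.   22.7] [-0.1  0.3  0.6] 59.4 15.0
seen 1
pick (451.3, -359.9, 0.1, 59.3, 20.7)
grip 77.2 [ 451.4 -360.    10.7] [ 0.6 -0.2  1.5] 59.5 15.0
lift 77.8 [ 450.8 -360.1   74.8] [-1.1  0.7 -0.9] 60.2 15.0
over 79.3 [537.9  36.6  79.7] [-0.2 -1.3 -0.4] 59.6 15.0
set 80.2 [537.8  38.6  22.6] [-0.8 -0.1  0.2] 60.1 15.0
-0.3 -110.8 0.0 (82.9, 17.3)
348.0 -159.7 -1.374 (139.3, 58.5)
-1.0 -83.9 0.0 (58.1, 19.5)
-1.0 -59.1 0.0 (57.2, 19.0)
-1.0 -34.4 0.0 (58.7, 19.7)
-1.0 -9.2 0.0 (58.2, 20.4)
-1.0 15.2 -0.001 (57.4, 21.0)
-0.3 42.5 -0.001 (65.3, 7.2)
 82.2 [569.7 -86.  298.1] [-0.   0.7 -0.1] 71.7 0.0
```

View pics/c2.png

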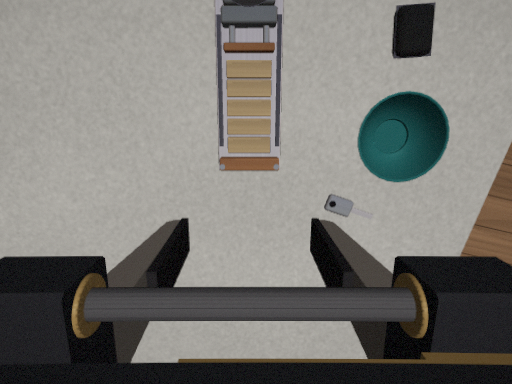

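All five slats now lie side by side: rows 69 to 145 in the picture, y from -84 to +15 mm, x≈-1 mm. Next I'll flip the lever back to tighten.

```bash
cat >> h.py <<'E'
def headview(name):
    robot.movep([*(np.array([513,170])-30*CY),300],OR)
    i=camera_info("wrist");p,d=read_camera("wrist");save(name,p[60:310,150:350].repeat(2,0).repeat(2,1))
    r=[]
    for q,z,L in(("knob_top",99,100),("nib_top",94,30)):
        for m in mark_of("wrist",q)[:3]:
            v=atz(i,m["xy"],z)[:2]-H
            if abs(np.hypot(*v)-L)<10: r.append((q,round(float((np.arctan2(v[1],v[0])-YAW+np.pi)%(2*np.pi)-np.pi),2)))
    print(r);return dict(r)
E
python3 - <<'E'
from h import *
r=headview("h1");h=r["knob_top"]-np.pi/2;l=r["nib_top"]-h+np.pi/2-.5;print("handle",h,"lever",l)
if abs(h)<.12:
    h=(h+0)/2;l0=max(-1.03,min(-.9,r["nib_top"]-h+np.pi/2-.5))
    grip(.45,8);n=nib(h,l0);robot.movep([*n,140],OR);robot.servo_line([*n,86],feed=80);obs();grip(0,8);obs("pinch")
    arc(lambda l:nib(h,l),l0,.05,86,feed=40);obs("flipped")
    grip(.45);robot.servo_line([*nib(h,.05),140])
    r=headview("h2");h=r["knob_top"]-np.pi/2;print(h,r["nib_top"]-h+np.pi/2-.5)
E
```

```text
[('knob_top', 1.52), ('nib_top', -2.21)]
handle -0.05079632679489654 lever -1.0884073464102069
 85.4 [504.  112.   86.1] [ 0.2 -0.4 -0.1] 41.3 0.0
pinch 86.0 [504.  111.7  86.1] [0.7 0.  1.5] 10.2 8.0
flipped 88.2 [533.5 118.   85.8] [-3.2 -3.8 -0.5] 9.4 8.0
[('knob_top', 1.57), ('nib_top', -1.16)]
-0.0007963267948964958 -0.08840734641020687
```

View pics/h2.png

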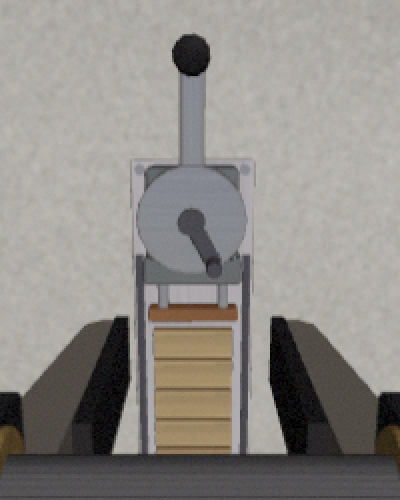

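The nib is back at crop (213,267), lever on tighten, with the handle at about 0. Next is the first tightening stroke.

```bash
cat >> h.py <<'E'
def stroke(h0,up,to,name,Z=81):
    grip(.5,30);robot.movep([*knob(h0),150],OR);robot.servo_line([*knob(h0),Z],feed=100);grip(0,30)
    if up is not None: arc(knob,h0,up,Z,feed=80);h0=up;obs("up")
    arc(knob,h0,to,Z,feed=50);obs("driven")
    grip(.5);robot.servo_line([*knob(to),150])
    clampview(name)
def clampview(name):
    robot.movep([*(np.array([530,80])-69*CY),300],OR);robot.hold(.3)
    i=camera_info("wrist");p,d=read_camera("wrist");save(name,p[20:260,150:350].repeat(2,0).repeat(2,1))
    m=p[:,235:262].astype(float).mean(1);rb=m[:,0]-m[:,2]
    print("rb",[(r,int(rb[r]),int(m[r].mean())) for r in range(98,165)]);np.save(name+".npy",p)
    jaw("wrist");obs()
E
python3 - <<'E'
from h import *
stroke(0,.76,-.3,"k1")
E
```

```text
up 94.4 [428.6 193.3  81.2] [-0.  -1.2  5.6] 20.8 30.0
driven 97.7 [518.2 240.1  81.2] [-2.1  1.4  7. ] 21.4 30.0
rb [(98, -7, 161), (99, -7, 161), (100, -7, 161), (101, -7, 161), (102, -7, 161), (103, -7, 161), (104, -7, 161), (105, -7, 161), (106, -7, 161), (107, -7, 162), (108, -5, 141), (109, -6, 116), (110, -9, 111), (111, -9, 111), (112, -8, 111), (113, -9, 110), (114, -8, 111), (115, -7, 111), (116, -7, 111), (117, -6, 111), (118, -6, 111), (119, -6, 111), (120, -5, 110), (121, -4, 110), (122, -3, 96), (123, -1, 84), (124, -2, 148), (125, -2, 174), (126, -2, 174), (127, -2, 173), (128, -2, 173), (129, -1, 173), (130, -2, 173), (131, -2, 172), (132, -1, 173), (133, -2, 173), (134, -2, 173), (135, -2, 173), (136, -1, 173), (137, 5, 152), (138, 34, 107), (139, 65, 89), (140, 68, 96), (141, 68, 96), (142, 69, 97), (143, 70, 97), (144, 68, 92), (145, 57, 91), (146, 54, 121), (147, 56, 137), (148, 55, 133), (149, 55, 133), (150, 55, 134), (151, 55, 135), (152, 56, 138), (153, 57, 140), (154, 58, 143), (155, 58, 143), (156, 57, 141), (157, 58, 142), (158, 58, 145), (159, 59, 145), (160, 54, 124), (161, 52, 119), (162, 57, 139), (163, 56, 134), (164, 55, 132)]
[('jaw_top', 57.6)]
 100.5 [546.1  13.1 299.9] [-0.3  0.6 -0.2] 46.2 0.0
```

View pics/k1.png

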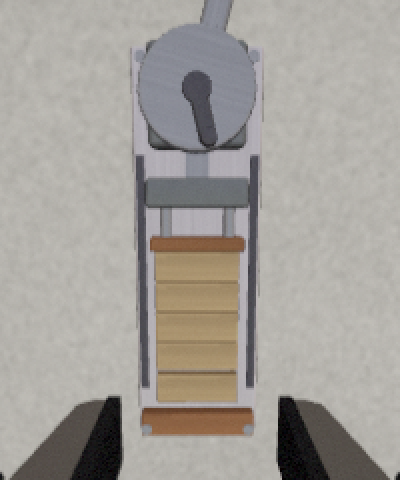

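The pad now touches the row: crop row 245 is the pad and 252 the first slat. A gap is left at the fence (rows 402 to 409) and another above the last slat (row 371). Next I'll quantify that against the relaxed reference.

```bash
cat > m.py <<'E'
from h import *
def edges(p,i):
    m=p[:,235:262].astype(float).mean(1);g=m.mean(1);rb=m[:,0]-m[:,2]
    def cross(v,lo,hi,th,up):
        for r in range(lo,hi):
            if (v[r]<th<=v[r+1]) if up else (v[r]>=th>v[r+1]): return r+(v[r]-th)/(v[r]-v[r+1])
    jb=cross(g,90,150,136,False); pb=cross(rb,int(jb)+8 if jb else 110,175,33,True)
    red=m[:,0]-m[:,1]  # pad redder than slat
    return jb,pb,(rowy(i,jb,39) if jb else None),(rowy(i,pb,32) if pb else None)
E
python3 - <<'E'
from m import *
i=camera_info("wrist")
for n in("w1","w5"):
    p=cv2.cvtColor(cv2.imread(f"pics/{n}.png"),cv2.COLOR_BGR2RGB);m=p[:,235:262].astype(float).mean(1)
    print(n,[(r,int(m[r].mean()),int(m[r,0]-m[r,2])) for r in (range(88,130) if n=="w5" else range(140,185))])
p=np.load("k1.npy");e=edges(p,i);print(e)
print("pad front",[ (r,round(rowy(i,r,32),1)) for r in(144.5,145,145.5)], "slat far end z24",rowy(i,201-0.5+20*0,24))
m=p[:,235:262].astype(float).mean(1);print([(r,int(m[r].mean()),int(m[r,0]-m[r,2])) for r in range(198,230)])
E
```

```text
w1 [(140, 154, -5), (141, 154, -5), (142, 154, -5), (143, 154, -5), (144, 138, -5), (145, 94, -2), (146, 88, -3), (147, 103, -7), (148, 103, -8), (149, 103, -8), (150, 103, -7), (151, 103, -7), (152, 103, -6), (153, 103, -6), (154, 103, -6), (155, 103, -5), (156, 103, -4), (157, 103, -4), (158, 100, -3), (159, 86, -1), (160, 124, 0), (161, 160, 0), (162, 165, -1), (163, 166, -1), (164, 166, -1), (165, 166, -1), (166, 166, 0), (167, 166, 0), (168, 165, -1), (169, 165, -1), (170, 165, -1), (171, 152, 3), (172, 111, 19), (173, 66, 48), (174, 79, 58), (175, 90, 64), (176, 89, 65), (177, 89, 66), (178, 90, 67), (179, 86, 65), (180, 111, 25), (181, 153, 1), (182, 170, 0), (183, 171, 0), (184, 171, 0)]
w5 [(88, 126, -10), (89, 125, -10), (90, 132, -11), (91, 140, -11), (92, 134, -9), (93, 119, -6), (94, 102, -3), (95, 86, -3), (96, 85, -5), (97, 105, -9), (98, 109, -9), (99, 109, -9), (100, 109, -8), (101, 109, -8), (102, 109, -7), (103, 109, -6), (104, 109, -6), (105, 109, -6), (106, 109, -5), (107, 108, -5), (108, 93, -3), (109, 63, 0), (110, 147, -2), (111, 172, -2), (112, 173, -2), (113
[... 260 characters left out ...]
)]
(np.float64(108.21621621621621), np.float64(137.94987146529564), 66.27940344046328, 26.88674284913345)
pad front [(144.5, 17.9), (145, 17.2), (145.5, 16.5)] slat far end z24 -65.06646854621903
[(198, 140, 58), (199, 142, 58), (200, 142, 58), (201, 141, 58), (202, 143, 59), (203, 145, 59), (204, 145, 41), (205, 122, 28), (206, 92, 47), (207, 121, 54), (208, 140, 57), (209, 135, 56), (210, 132, 55), (211, 133, 56), (212, 134, 56), (213, 137, 56), (214, 140, 57), (215, 142, 58), (216, 142, 58), (217, 141, 58), (218, 143, 59), (219, 145, 59), (220, 143, 43), (221, 163, 9), (222, 180, 1), (223, 149, 8), (224, 70, 57), (225, 70, 57), (226, 83, 63), (227, 99, 71), (228, 104, 72), (229, 102, 72)]
```

Run:
```python
from h import *
i=camera_info("wrist")
for n,a,b in(("w1",160.0,172.5),("w5",109.7,125.15),("k1",123.55,137.95)):print(n,rowy(i,a,39),rowy(i,b,32),rowy(i,a,39)-rowy(i,b,32))
for r in (204.3,206.2,220.4,223.5):print(r,rowy(i,r,24),rowy(i,r,30))
```

```text
w1 -2.6782370111633735 -21.520797234669867 18.842560223506496
w5 64.38389731642744 44.13580433905136 20.248092977376075
k1 46.46664957296498 26.88656781269207 19.58008176027291
204.3 -70.92451139465311 -69.15375398217323
206.2 -73.8672355168153 -72.05624030593724
220.4 -96.15262800165345 -94.0369099921696
223.5 -101.08705832038605 -98.90386860640918
```

Run:
```python
from m import *
stroke(-.3,None,-.76,"k2")
```

```text
driven 104.5 [563.3 226.6  81.3] [-4.1 -1.5  3.9] 21.2 30.0
rb [(98, -7, 161), (99, -7, 161), (100, -6, 161), (101, -7, 161), (102, -7, 161), (103, -7, 161), (104, -6, 162), (105, -7, 161), (106, -7, 162), (107, -7, 162), (108, -6, 162), (109, -7, 161), (110, -7, 162), (111, -7, 162), (112, -7, 162), (113, -7, 162), (114, -6, 162), (115, -6, 150), (116, -5, 125), (117, -8, 111), (118, -9, 111), (119, -9, 110), (120, -8, 111), (121, -8, 110), (122, -8, 110), (123, -8, 110), (124, -6, 111), (125, -6, 110), (126, -5, 110), (127, -5, 110), (128, -5, 111), (129, -3, 101), (130, -1, 75), (131, -1, 142), (132, -1, 173), (133, -1, 173), (134, -1, 173), (135, -2, 173), (136, -1, 173), (137, -1, 173), (138, -1, 173), (139, -2, 173), (140, -2, 173), (141, -1, 173), (142, -1, 173), (143, -1, 173), (144, 7, 145), (145, 51, 95), (146, 67, 94), (147, 67, 96), (148, 68, 97), (149, 69, 96), (150, 70, 96), (151, 66, 88), (152, 53, 98), (153, 54, 127), (154, 55, 135), (155, 55, 132), (156, 55, 134), (157, 55, 134), (158, 55, 135), (159, 57, 138), (160, 57, 140), (161, 58, 142), (162, 58, 142), (163, 57, 141), (164, 58, 143)]
[('jaw_top', 52.3), ('jaw_top', -0.9), ('pad_face', -2.8), ('pad_face', 8.6)]
 107.2 [546.1  13.1 299.9] [0.4 0.1 0.8] 45.8 0.0
```

View pics/k2.png

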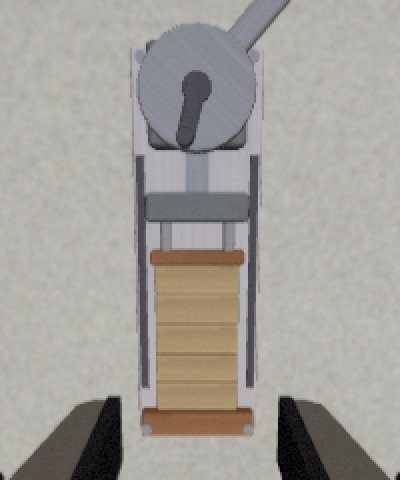

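The row is now closed against the fence, with the pad only just starting to compress. It needs about 5 mm more, so I'll do a measured stroke with the tooth loss worked in.

Run:
```python
from m import *
stroke(-.76,.15,-.24,"k3")
i=camera_info("wrist");p=np.load("k3.npy")
for n,a,b in(("w5",109.7,125.15),("k1",123.55,137.95),("k2",130.65,144.6)):print(n,rowy(i,a,39),rowy(i,b,32),rowy(i,a,39)-rowy(i,b,32))
```

```text
up 111.9 [475.2 232.   81.2] [ 1.5 -5.   5. ] 21.4 30.0
driven 113.2 [512.  239.6  81.1] [-3.4 -5.2  9.4] 21.4 30.0
rb [(98, -7, 161), (99, -6, 161), (100, -7, 161), (101, -7, 161), (102, -7, 162), (103, -7, 162), (104, -7, 162), (105, -7, 162), (106, -7, 162), (107, -7, 162), (108, -7, 162), (109, -7, 162), (110, -7, 162), (111, -6, 161), (112, -7, 162), (113, -6, 162), (114, -7, 162), (115, -7, 162), (116, -7, 162), (117, -6, 162), (118, -7, 162), (119, -5, 134), (120, -6, 108), (121, -9, 112), (122, -9, 111), (123, -9, 110), (124, -8, 110), (125, -8, 110), (126, -7, 111), (127, -7, 111), (128, -6, 111), (129, -6, 110), (130, -5, 110), (131, -5, 110), (132, -4, 109), (133, -2, 95), (134, -1, 99), (135, -1, 151), (136, -1, 173), (137, -1, 172), (138, -2, 173), (139, -1, 173), (140, -1, 173), (141, -1, 173), (142, -1, 173), (143, -1, 173), (144, 5, 153), (145, 30, 103), (146, 62, 84), (147, 68, 96), (148, 68, 96), (149, 69, 96), (150, 70, 96), (151, 69, 94), (152, 59, 94), (153, 54, 121), (154, 56, 137), (155, 55, 133), (156, 55, 133), (157, 55, 133), (158, 55, 135), (159, 56, 137), (160, 57, 140), (161, 58, 142), (162, 58, 142), (163, 57, 141), (164, 58, 142)]
[('jaw_top', 41.4), ('pad_face', 10.4)]
 115.9 [546.1  13.  300. ] [ 0.8 -0.8 -0. ] 45.8 0.0
w5 64.3806301609787 44.13247240382813 20.248157757150565
k1 46.463343606050934 26.88319429450825 19.580149311542684
k2 37.11938184646745 17.77777218083652 19.341609665630926
```

Pad compression is about 4.5 mm. I'll add about 1.4 mm by continuing the engaged stroke, then check lever and scene.

Run:
```python
from m import *
stroke(-.24,None,-.315,"k4")
i=camera_info("wrist")
for n in("k2","k3","k4"):
    p=np.load(n+".npy");m=p[:,235:262].astype(float).mean(1).mean(1)
    e=edges(p,i);r=next(r for r in range(int(e[0])+8,160) if m[r]<125<=m[r+1]);jf=r+(125-m[r])/(m[r+1]-m[r])
    print("EDGE",n,np.round([*e,jf,rowy(i,jf,39)-e[3],e[2]-e[3]],2))
r=headview("h4");h=r["knob_top"]-np.pi/2;print("h,l",h,r["nib_top"]-h+np.pi/2-.5)
robot.movep([450,-300,300],OR);p,d=read_camera("top");save("t4",cv2.resize(p[100:290,110:430],None,fx=2.5,fy=2.5));obs()
c=cv2.imread("pics/k4.png");t=cv2.imread("pics/t4.png")
v=np.zeros((600,800,3),np.uint8);v[:475]=0;t2=cv2.resize(t,(400,238));v[:480,:400]=c;v[:238,400:]=t2;h4=cv2.imread("pics/h4.png");v[240:600,400:800]=h4[:360];cv2.imwrite("pics/fin.png",v)
```

```text
driven 118.8 [521.  239.6  81.2] [-3.  -2.5  6.6] 21.0 30.0
rb [(98, -7, 161), (99, -7, 162), (100, -7, 161), (101, -7, 161), (102, -7, 162), (103, -7, 161), (104, -7, 162), (105, -7, 161), (106, -6, 162), (107, -7, 162), (108, -7, 162), (109, -7, 162), (110, -7, 161), (111, -7, 162), (112, -6, 162), (113, -6, 162), (114, -7, 162), (115, -7, 162), (116, -6, 162), (117, -6, 162), (118, -6, 162), (119, -6, 162), (120, -5, 141), (121, -5, 115), (122, -8, 111), (123, -9, 110), (124, -8, 111), (125, -9, 111), (126, -8, 110), (127, -8, 110), (128, -7, 110), (129, -7, 110), (130, -6, 110), (131, -5, 110), (132, -5, 110), (133, -5, 111), (134, -3, 99), (135, -1, 88), (136, -1, 146), (137, -1, 173), (138, -1, 173), (139, -1, 173), (140, -1, 173), (141, -1, 173), (142, -1, 173), (143, -1, 173), (144, 5, 153), (145, 29, 104), (146, 63, 84), (147, 67, 96), (148, 68, 96), (149, 69, 96), (150, 70, 96), (151, 69, 95), (152, 59, 94), (153, 54, 122), (154, 56, 137), (155, 55, 132), (156, 55, 133), (157, 55, 134), (158, 55, 135), (159, 57, 137), (160, 57, 140), (161, 58, 142), (162, 58, 142), (163, 58, 140), (164, 58, 142)]
[('jaw_top', 45.1), ('pad_face', 9.7)]
 121.6 [546.1  13.1 300. ] [-1.  -0.2  0.4] 45.9 0.0
EDGE k2 [115.58 144.59  56.83  17.8  130.74  19.21  39.03]
EDGE k3 [118.95 145.08  52.46  17.12 134.49  14.9   35.34]
EDGE k4 [120.22 145.1   50.82  17.1  135.63  13.4   33.72]
[('knob_top', 1.28), ('nib_top', -1.51)]
h,l -0.29079632679489653 -0.14840734641020692
 124.0 [ 450.8 -298.6  300.2] [-0.6 -0.4  0.4] 46.1 0.0
```

View pics/fin.png

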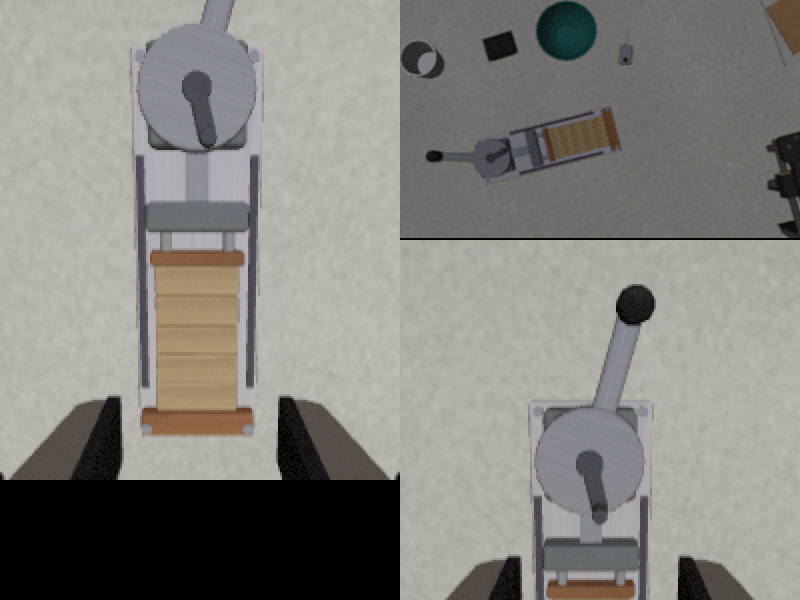

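The final views show the row closed against the fence. The pad is pushed in about 5.7 mm, inside the gentle range. The lever reads the same as it did at the start (-0.148 vs -0.146 by the same method), so it is on tighten. The bystanders are where they were. Handing in.

```bash
python3 -c "
from cell import ticket
print(ticket.job_done())"
```

```text
the job is handed in; nothing more can be done
None
```

The job is handed in: all five slats are clamped in a closed row with the spring pad pushed in about 5.7 mm, the lever is on tighten, nothing else was moved, and it took about 124 s of the 210 s allowed.

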